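Dispense walnuts with the spring stick

ROBOT

A 6-joint arm with a two-finger parallel gripper is mounted at the origin on the work surface. World frame = base frame: x ahead of the robot, y to its left, z up, the work surface at z = 0. Lengths are in m, angles in rad, forces in N, time in s.
With the tool pointing down it reaches from about 0.375 to 0.975 m from the base axis. Payload 3.8 kg.
Tool frame: the origin (TCP) lies at the very end of the fingers, on their centre line; the grasp point (between the pads) lies 19 mm behind it; z points along the fingers, y is the line along which they close (so a half turn about z gives the same grasp; the last joint's range is limited). The gripper opens to 85 mm and grips with 20 to 120 N. Pads are 22 mm wide; open, the fingers measure 114 mm over their backs; the gripper's body (76 mm by 85 mm) begins 54 mm behind the grasp point. The pads swing forward as they close: fully open they stand 13 mm farther back than shut.
Start: joints at [-1.257, 0.264, 1.604, -0, 1.274, -0.037], TCP at [0.232, -0.634, 0.231] pointing down, gripper open.
Joint ranges: [-2.63, 2.63], [-0.94, 2.18], [0.31, 2.57], [-1.31, 4.45], [0, 2.66], [-2.55, 2.55]. Speed limits (rad/s): [2.57, 2.57, 3.14, 3.14, 3.14, 3.14].

INTERFACE

Orientations are given as a unit quaternion [w, x, y, z].
In Python, from plant import ctrl gives the robot as it stands. The module is installed in compiled form; this text tells all that it offers.
- The arm moves only by the shell command python3 -m jog 'ROWS'. ROWS is JSON, a list of rows, each a list of 7 numbers: the shift along the tool's x, y, z in mm, then the turn, a rotation vector about the tool's x, y, z in rad, then the finger opening in mm, from 0 to 85.4. A call has 1 to 8 rows; each row shifts and turns the commanded pose from where the row before left it, along the tool's axes as they then stand; what a row does not reach is not made up. A row lasts 1/8 s, in which the tool goes at most 62.5 mm and 10.7 degrees, less where a joint would pass 70% of its speed; a pose out of reach is approached as far as the arm can. A call is refused whole if a number of a shift passes 62.5 or a number of a turn 0.188, either way. A call with a gripper value outside its range is refused whole. The fingers move at their own pace and stop on an object; the grip force is fixed at half the most. Time passes only in rows, so rows that do not move let the fingers close. It gives the time, the measured TCP pose, the force, the opening and the grip force at its end, in the units of the state.
- ctrl.observe(): the state, without advancing time (a new reading comes with each control period).
- ctrl.capture(name): name is "scene" or "top"; returns the picture (480x640x3 uint8, red, green, blue); there is no depth.
- ctrl.calibration(name): a dict with "fx", "fy", "cx", "cy" (pixels), "rvec" (rotation vector, rad) and "tvec" (3), from world to camera coordinates, as OpenCV has them. Camera axes: x right, y down, z forward; pixel columns grow to the right and rows downward; lengths in m; the calibration is good to about 2 mm. A picture is of the moment at which its call begins. calibration takes no time and is no camera call.
- ctrl.job_done(): hands the job in; it is judged then, once.
Trained networks look in the newest picture that a camera, given by its name, has taken for a name from the list of things; names that differ only in an ending like _2 or _b are one class to them, and where a whole thing is asked for, a point or a joint stands for the part that bears it (a point fixed in the world has none). Each returns a list of dicts, best first, with "p" (0 to 1); they miss things now and then, are a little off and sometimes report something else, mostly with a low value. They report only what shows in the picture. A call takes as long as a camera call. They do not tell look-alikes from the thing itself.
- ctrl.look_for(thing, camera): "centre" ([column, row] in pixels, amid what is visible of it).
- ctrl.masks_of(thing, camera): "pixels" (480x640 bool, what is visible of it) and "centre" ([column, row] in pixels, amid what is visible of it).
The state is a dict: "clock": time; "joint_pos": joint angles; "qd": joint speeds; "effort": joint torques, N m; "eef_pos": TCP position; "eef_rot": TCP orientation; "wrist_force": force on the tool from outside, world axes, zero at the start; "torque": the same for the moment, N m; "gripper_width": finger opening in m; "finger_force": force on a finger pad.
Only numpy, scipy, OpenCV 4.12 (cv2) and the standard library are available. Lean on these libraries where they do the work, as an engineer would, in place of code of your own. Each camera call takes 0.05 s, during which the arm holds its last target. There are 200 camera calls.

TASK

Set the scoop tray on the worktop under the outlet of the dispenser lane that holds the two walnuts (the bigger nuts). Then tilt the dispenser's spring-centred stick fully towards that lane and hold it over for a good second, so that both walnuts roll into the tray, and let the stick spring back upright. Leave the filled tray standing there and the hazelnuts in their lane and do not disturb the basil pot, the canister or the mug.

Things in the scene. Friction and masses are not known exactly. Their poses are not given: they have to be found in the camera images.
- dispenser: Fixed nut dispenser, wood and white plastic, 270 mm wide. Origin on the worktop below the middle of the line joining the two outlets; -x points out of its front, roughly to the robot, +y to its left lane. Two open-topped sloping white troughs (lanes, 56 mm wide, walls 32 mm high) lie along x at y +100 and -100 mm. Base board from x +40 mm back; under the lips and in front of it is free room.
- console (a point): Centre of the top of the fixed grey console between the lanes that carries the stick: 125 mm (x -75 to +50 mm of the dispenser) by 70 mm, 50 mm high.
- shelf_front (a point): Middle of the front bar of a fixed wire shelf above the stick, at dispenser x -55, height 275 mm. 8 mm steel bars, from there back to x +70, y within 49 mm. It prevents reaching the stick from straight above: come from the front (dispenser -x) with the tool tilted about 40 deg from vertical. Its two posts stand at x +70, y +45 and -45.
- left_lip (a point): Middle of the floor edge of the left (+y) lane's outlet, at dispenser x 0, y +100, 70 mm above the worktop (underside at 65 mm). A clear gate, 56 mm wide, 83 mm high, just in front of it shuts the lane. Released nuts land 0 to 60 mm in front of it (dispenser -x).
- right_lip (a point): The same for the right (-y) lane, at dispenser y -100.
- stick_top (a point): Top of the stick: a black pear-shaped grip (28 mm thick, 40 mm long) on a 12 mm steel rod. The pivot is on the console at dispenser x -30, y 0, height 55 mm; the top is 90 mm above it, so 145 mm above the worktop when upright.
- stick (a joint): Tilt of the stick, rad: 0 upright (spring centred), + to the left lane, - to the right; stops at +-0.55. Tilts only sideways. 0.45 N m/rad: 3 to 4 N at the grip reaches the stop. Leaning it lifts the gate of that lane (47 mm at 0.45 rad, 58 mm at the stop): its nuts roll out within a second; the other gate sinks and stays shut. Springs back when let go.
- tray: Loose scoop tray, 160 g: open-topped aluminium box, outside 100 mm (x) by 90 mm (y) by 45 mm high, walls and floor 5 mm, origin at the centre of its underside. A dark wooden handle, 14 mm thick (y), 26 mm high (19 to 45 mm above the underside), sticks out along its -x from x = -49 to -104 mm.
- walnut1_center (a point): Centre of the front walnut, a brown ball of 38 mm diameter with a dark seam. Starts behind the gate, in the left or the right lane.
- walnut2_center (a point): Centre of the second walnut, behind the first in the same lane.
- hazelnut1_center (a point): Centre of the front hazelnut, a plain brown ball of 24 mm, in the other lane.
- hazelnut2_center (a point): Centre of the second hazelnut, behind the first.
- basil: Bystander: basil in a terracotta pot, 92 mm wide, 170 mm high, origin at the centre of its underside.
- canister: Bystander: dark steel canister with lid, 90 mm wide, 130 mm high, origin at the centre of its underside.
- mug: Bystander: white mug, 80 mm wide, 90 mm high, handle at its +y, origin at the centre of its underside.
Things that resemble listed ones, but are neither listed nor needed, are in the scene too. Of the things shaped like the tray, the aluminium one is meant.

How it is judged:
By the outcome, as a careful person would: the job done as asked, in the order asked, and still so for the second after the job is handed in, with the robot touching nothing.
It also fails if it takes over 72 s, if anything falls off the work surface, if the arm or the gripper's body presses on something with over 40 N, if the wrist force passes 120 N, or if a joint passes its speed limit or range.

## Working session

There is one attempt and no reset: what is moved stays moved. The work goes in short steps, Python scripts to look and compute and a shell command to move; the robot and the scene stay as the last step left them, time stands still between calls to the robot, and variables do not carry over. Pictures are saved under pics/ and viewed, at most 10 in all, crops included, and the job is handed in when it is done.

```bash
mkdir -p pics; cat > h.py <<'E'
import numpy as np, cv2
from plant import ctrl
def cam(n):
    c=ctrl.calibration(n);K=np.array([[c['fx'],0,c['cx']],[0,c['fy'],c['cy']],[0,0,1.]])
    return K,cv2.Rodrigues(np.array(c['rvec'],float))[0],np.array(c['tvec'],float).ravel()
def proj(n,P):
    K,R,t=cam(n);q=(R@np.atleast_2d(P).T).T+t;q=q@K.T;return q[:,:2]/q[:,2:]
def ray(n,uv):
    K,R,t=cam(n);d=R.T@np.linalg.solve(K,[*uv,1.]);return -R.T@t,d
def atz(n,uv,z):
    o,d=ray(n,uv);return o+d*(z-o[2])/d[2]
def tri(uv1,uv2):
    o,d=ray('scene',uv1);p,e=ray('top',uv2)
    s=np.linalg.lstsq(np.c_[d,-e],p-o,rcond=None)[0];a=o+d*s[0];b=p+e*s[1];return (a+b)/2,np.linalg.norm(a-b)
E
python3 - <<'E'
from h import *
np.set_printoptions(precision=3,suppress=True)
for c in('scene','top'):
    im=ctrl.capture(c);cv2.imwrite(f'pics/{c}0.png',im[...,::-1])
    for t in ['tray','dispenser','left_lip','right_lip','stick_top','console','shelf_front','walnut1_center','walnut2_center','hazelnut1_center','hazelnut2_center','basil','canister','mug']:
        print(c,t,[(np.round(r['centre']).tolist(),round(r['p'],2)) for r in ctrl.look_for(t,c)][:4])
    K,R,t=cam(c);print(K[0,0],-R.T@t)
print(ctrl.observe())
E
```

```text
scene tray [([197.0, 204.0], 0.93), ([259.0, 223.0], 0.62)]
scene dispenser [([335.0, 318.0], 0.95), ([366.0, 268.0], 0.28)]
scene left_lip [([338.0, 316.0], 0.73)]
scene right_lip []
scene stick_top [([364.0, 264.0], 0.41)]
scene console [([334.0, 318.0], 0.93)]
scene shelf_front [([393.0, 304.0], 0.64), ([336.0, 318.0], 0.6)]
scene walnut1_center [([393.0, 306.0], 0.57)]
scene walnut2_center [([384.0, 317.0], 0.51)]
scene hazelnut1_center []
scene hazelnut2_center [([314.0, 268.0], 0.57)]
scene basil [([518.0, 320.0], 0.85), ([335.0, 315.0], 0.36)]
scene canister [([318.0, 264.0], 0.57), ([313.0, 268.0], 0.3)]
scene mug [([224.0, 260.0], 0.86), ([333.0, 319.0], 0.42)]
495.29844815176966 [1.229 0.208 1.02 ]
top tray [([413.0, 280.0], 0.67)]
top dispenser [([297.0, 209.0], 0.74)]
top left_lip [([296.0, 207.0], 0.67)]
top right_lip [([297.0, 208.0], 0.75), ([152.0, 258.0], 0.29)]
top stick_top []
top console [([294.0, 206.0], 0.8), ([291.0, 246.0], 0.46)]
top shelf_front [([299.0, 207.0], 0.68), ([288.0, 245.0], 0.51), ([411.0, 279.0], 0.23)]
top walnut1_center [([413.0, 280.0], 0.72), ([297.0, 204.0], 0.65), ([256.0, 222.0], 0.47)]
top walnut2_center [([259.0, 210.0], 0.75)]
top hazelnut1_center []
top hazelnut2_center [([416.0, 217.0], 0.75), ([150.0, 203.0], 0.68), ([256.0, 224.0], 0.47), ([329.0, 232.0], 0.4)]
top basil [([151.0, 260.0], 0.96)]
top canister [([156.0, 207.0], 0.87)]
top mug [([418.0, 217.0], 0.69)]
467.878795768979 [ 0.408 -0.082  1.302]
{'clock': 1.5, 'joint_pos': array([-1.257,  0.264,  1.604,  0.   ,  1.274, -0.037]), 'qd': array([ 0.001,  0.   , -0.   ,  0.002, -0.001,  0.   ]), 'effort': array([ -0.002, -51.505, -36.771,  -0.   ,   0.001,   0.   ]), 'eef_pos': array([ 0.232, -0.634,  0.231]), 'eef_rot': array([-0.   ,  0.985,  0.175,  0.   ]), 'wrist_force': array([ 0.101,  0.396, -0.781]), 'torque': array([-0.037,  0.015, -0.026]), 'finger_force': 0.0, 'gripper_width': 0.08525685019790066}
```

View pics/scene0.png

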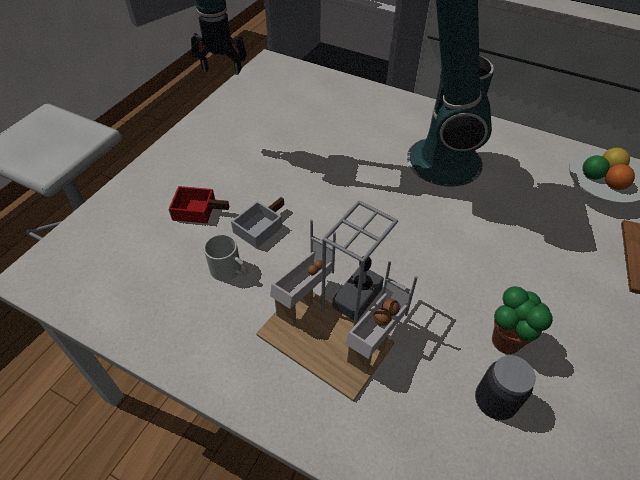

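View pics/top0.png

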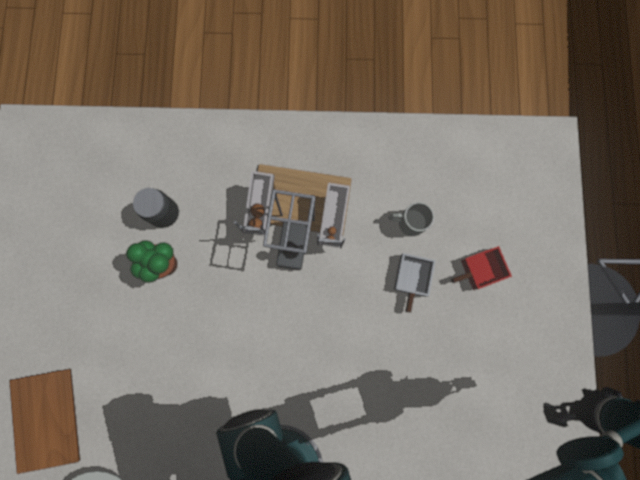

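The scene image shows walnuts in the lane nearest the basil (about (386,312)) and hazelnuts at (316,268). The top view, where +y is to the left, puts the walnuts in the left lane at (257,214). There are two tray-like things in the top view: grey aluminium at (413,277) and red at (487,267). The grey one fits the description. I'll confirm this in a crop.

```bash
python3 - <<'E'
from h import *
a=cv2.imread('pics/top0.png')[155:325,230:515];cv2.imwrite('pics/topc.png',cv2.resize(a,None,fx=2.8,fy=2.8,interpolation=cv2.INTER_CUBIC))
a=cv2.imread('pics/scene0.png')[190:400,160:430];cv2.imwrite('pics/scenec.png',cv2.resize(a,None,fx=2.8,fy=2.8,interpolation=cv2.INTER_CUBIC))
np.set_printoptions(precision=3,suppress=True)
for n,z in (('tray',.03),('basil',.1),('canister',.1),('mug',.06)):
  for c in('scene','top'):
    for r in ctrl.masks_of(n,c)[:2]:
        m=r['pixels'];v,u=np.where(m);print(n,c,round(r['p'],2),np.round(r['centre']),m.sum(),(u.min(),u.max(),v.min(),v.max()),atz(c,r['centre'],z))
E
```

```text
tray scene 0.86 [195. 205.] 1522 (np.int64(169), np.int64(228), np.int64(186), np.int64(222)) [ 0.546 -0.539  0.03 ]
tray scene 0.8 [262. 223.] 1564 (np.int64(231), np.int64(282), np.int64(198), np.int64(247)) [ 0.514 -0.341  0.03 ]
tray top 0.79 [410. 278.] 1475 (np.int64(394), np.int64(435), np.int64(253), np.int64(312)) [ 0.507 -0.346  0.03 ]
tray top 0.76 [483. 267.] 1425 (np.int64(451), np.int64(510), np.int64(246), np.int64(289)) [ 0.541 -0.545  0.03 ]
basil scene 0.58 [518. 318.] 2854 (np.int64(492), np.int64(552), np.int64(286), np.int64(354)) [0.535 0.329 0.1  ]
basil top 0.96 [152. 257.] 1640 (np.int64(126), np.int64(177), np.int64(240), np.int64(282)) [0.544 0.335 0.1  ]
basil top 0.47 [256. 212.] 157 (np.int64(250), np.int64(264), np.int64(204), np.int64(217)) [0.667 0.073 0.1  ]
canister scene 0.8 [505. 387.] 2835 (np.int64(475), np.int64(534), np.int64(355), np.int64(419)) [0.703 0.345 0.1  ]
canister scene 0.5 [224. 261.] 1467 (np.int64(203), np.int64(247), np.int64(234), np.int64(280)) [ 0.709 -0.315  0.1  ]
canister top 0.85 [155. 207.] 1379 (np.int64(133), np.int64(179), np.int64(188), np.int64(227)) [0.677 0.338 0.1  ]
mug scene 0.86 [224. 260.] 1409 (np.int64(204), np.int64(246), np.int64(235), np.int64(279)) [ 0.684 -0.34   0.06 ]
mug scene 0.16 [368. 263.] 36 (np.int64(366), np.int64(370), np.int64(259), np.int64(268)) [ 0.525 -0.027  0.06 ]
mug top 0.67 [415. 217.] 1021 (np.int64(388), np.int64(434), np.int64(202), np.int64(237)) [ 0.67  -0.354  0.06 ]
```

View pics/topc.png

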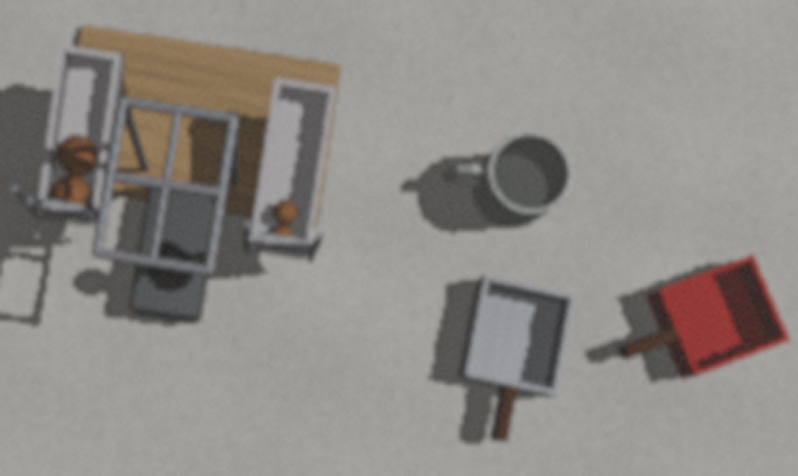

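View pics/scenec.png

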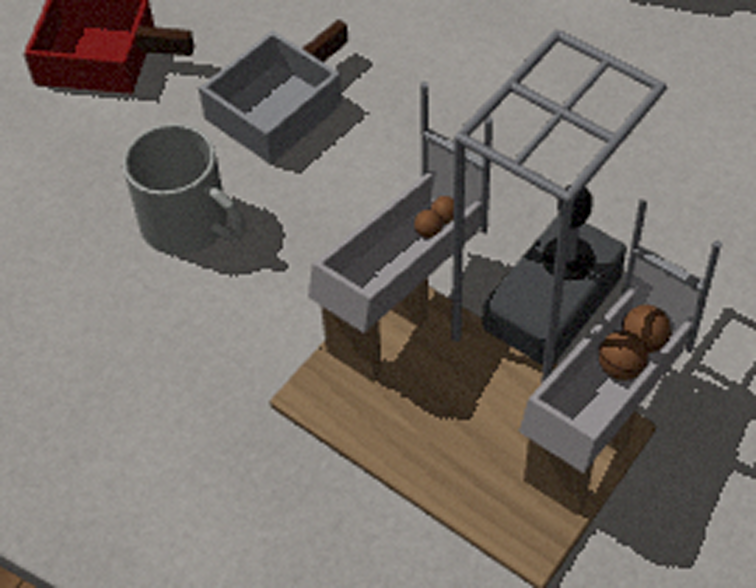

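The crops confirm it: the grey aluminium box, rim corners at topc (484,277), (571,296), (555,393), (466,378), is the tray. The red one is a look-alike. The walnuts (larger, dark seams) sit behind the left gate. Next I'll fit the poses.

```bash
python3 - <<'E'
from h import *
from scipy.optimize import least_squares
np.set_printoptions(precision=4,suppress=True)
T=lambda p:(np.array(p)+.5)/2.8-.5+[230,155]
S=lambda p:(np.array(p)+.5)/2.8-.5+[160,190]
def fit(obs,x0):
    def X(q,P):
        c,s=np.cos(q[2]),np.sin(q[2]);P=np.array(P);return np.array([q[0]+c*P[0]-s*P[1],q[1]+s*P[0]+c*P[1],P[2]])
    f=lambda q:np.concatenate([proj(c,X(q,P))[0]-uv for c,uv,P in obs])
    r=least_squares(f,x0,loss='soft_l1');print(r.x);print(f(r.x).reshape(-1,2));return r.x
h=.045
tray=[('top',T((484,277)),(.05,.045,h)),('top',T((571,296)),(.05,-.045,h)),('top',T((555,394)),(-.05,-.045,h)),('top',T((465,378)),(-.05,.045,h)),('top',T((500,438)),(-.104,0,h)),
('scene',S((273,35)),(-.05,-.045,h)),('scene',S((340,76)),(-.05,.045,h)),('scene',S((268,128)),(.05,.045,h)),('scene',S((202,92)),(.05,-.045,h)),('scene',S((268,160)),(.05,.045,0))]
t=fit(tray,[.52,-.34,-.1])
z=.275
d=[('top',T((98,253)),(-.055,.045,z)),('top',T((211,268)),(-.055,-.045,z)),('top',T((123,103)),(.07,.045,z)),('top',T((234,118)),(.07,-.045,z)),
('scene',S((557,36)),(-.055,-.045,z)),('scene',S((661,87)),(-.055,.045,z)),('scene',S((570,192)),(.07,.045,z)),('scene',S((460,139)),(.07,-.045,z)),
('top',T((133,308)),(-.075,.035,.05)),('top',T((196,320)),(-.075,-.035,.05)),('scene',S((575,207)),(-.03,0,.128)),('top',T((172,268)),(-.03,0,.128))]
D=fit(d,[.65,-.02,-.1])
c,s=np.cos(D[2]),np.sin(D[2])
for n,p in dict(lipL=(0,.1),stick=(-.03,0),traygoal=(-.035,.1),frontshelf=(-.055,0)).items(): print(n,D[0]+c*p[0]-s*p[1],D[1]+s*p[0]+c*p[1])
for n,P in (('lipL top',(0,.1,.07)),):
  X=np.array([D[0]+c*P[0]-s*P[1],D[1]+s*P[0]+c*P[1],P[2]]);u=proj('top',X)[0];print(n,(u-[230,155])*2.8)
c,s=np.cos(t[2]),np.sin(t[2]);p=(-.08,0);print('handle',t[0]+c*p[0],t[1]+s*p[0])
E
```

```text
[ 0.5172 -0.3549 -0.1946]
[[-0.4981 -0.8943]
 [ 1.0196 -0.6981]
 [ 0.2973  0.5975]
 [-0.5379 -0.8123]
 [-0.2107  1.2511]
 [-0.1812 -2.1834]
 [ 0.2419 -1.5248]
 [-0.05    1.8755]
 [-1.0426 -1.7513]
 [ 1.5307  1.4406]]
[ 0.6042 -0.0223 -0.1264]
[[-0.5816  0.1686]
 [-0.7649  0.6464]
 [-0.5748 -0.4739]
 [-0.7717 -0.1552]
 [-0.732  -1.0607]
 [-0.5066 -0.7871]
 [-0.7072  1.2712]
 [-0.202  -0.8627]
 [-1.9365  0.4518]
 [ 1.3577 -0.076 ]
 [-0.6257 -1.9262]
 [-1.8675 -3.927 ]]
lipL 0.6167562554969868 0.0769162340215872
stick 0.5743908429900964 -0.018504789988433856
traygoal 0.5820354052981511 0.08132787333934816
frontshelf 0.5495902357052137 -0.015353619047176036
lipL top [ 69.9898 218.8271]
handle 0.4386726477211292 -0.33943790865094164
```

```bash
cat >> h.py <<'E'
from scipy.spatial.transform import Rotation as Ro
D=np.array([.6042,-.0223,-.1264]); TR=np.array([.5172,-.3549,-.1946])
def at(q,x,y):
    c,s=np.cos(q[2]),np.sin(q[2]);return q[0]+c*x-s*y,q[1]+s*x+c*y
def delta(pos,yaw,tilt=0):
    "shift mm (current tool axes) and rotvec to a pose: tool x level along yaw, z down; tilt about tool y"
    o=ctrl.observe();w,x,y,z=o['eef_rot'];R=Ro.from_quat([x,y,z,w])
    G=Ro.from_euler('z',yaw)*Ro.from_euler('x',np.pi)*Ro.from_euler('y',tilt)
    np.set_printoptions(precision=4,suppress=True)
    print('t',o['clock'],'pos',o['eef_pos'],'F',o['wrist_force'],'w',round(o['gripper_width'],4),'j',o['joint_pos'])
    print('shift',R.inv().apply(np.array(pos)-o['eef_pos'])*1000,'then turn',(R.inv()*G).as_rotvec())
E
python3 -m jog '[[42,-29,14,0,0,0,85],[42,-29,14,0,0,0,85],[42,-29,14,0,0,0,85],[42,-29,14,0,0,0,85],[42,-29,14,0,0,0,85],[42,-29,14,0,0,0,85],[42,-29,14,0,0,0,85],[0,0,0,0,0,0.18,85]]'
python3 -m jog '[[0,0,0,0,0,0.18,85],[0,0,0,0,0,0.18,85],[0,0,0,0,0,0,85]]'
python3 -c "
from h import *
delta([*at(TR,-.08,0),.013],TR[2])"
```

```text
clock: 2.9
eef_pos: [0.4392, -0.3385, 0.1318]
eef_rot: [-0.001, 0.996, 0.085, -0.001]
wrist_force: [-0.5, -0.8, -0.2]
gripper_width: 0.085
finger_force: 0.0
clock: 3.28
eef_pos: [0.4384, -0.3422, 0.1334]
eef_rot: [0.0, 0.996, -0.093, 0.0]
wrist_force: [0.4, -0.0, -0.0]
gripper_width: 0.0849
finger_force: 0.0
t 3.275 pos [ 0.4384 -0.3422  0.1334] F [ 0.4082 -0.007  -0.0435] w 0.0849 j [-0.7075  0.1228  1.9604 -0.      1.0581  1.0503]
shift [ -0.2295  -2.7682 120.4016] then turn [ 0.0001 -0.0002  0.0075]
```

```bash
python3 -m jog '[[0,-3,40,0,0,0.008,85],[0,0,35,0,0,0,85],[0,0,25,0,0,0,85],[0,0,18,0,0,0,60],[0,0,0,0,0,0,0],[0,0,0,0,0,0,0],[0,0,0,0,0,0,0],[0,0,0,0,0,0,0]]'
python3 -m jog '[[0,0,0,0,0,0,0],[0,0,0,0,0,0,0],[0,0,0,0,0,0,0],[0,0,-10,0,0,0,0],[0,0,-20,0,0,0,0]]'
python3 - <<'E'
from h import *
delta([*at(D,-.115,.1),.016],D[2])
im=ctrl.capture('scene');cv2.imwrite('pics/s1.png',cv2.resize(im[130:290,150:420,::-1],None,fx=2.8,fy=2.8))
E
```

```text
clock: 4.28
eef_pos: [0.4399, -0.3401, 0.0168]
eef_rot: [0.001, 0.995, -0.098, 0.001]
wrist_force: [-0.9, 0.5, 4.8]
gripper_width: 0.0129
finger_force: 60.9
clock: 4.9
eef_pos: [0.4376, -0.3382, 0.0446]
eef_rot: [-0.001, 0.995, -0.098, -0.001]
wrist_force: [1.2, -0.0, -1.3]
gripper_width: 0.0133
finger_force: 60.2
t 4.9 pos [ 0.4376 -0.3382  0.0446] F [ 1.1796 -0.0165 -1.2951] w 0.0133 j [-0.703   0.2271  2.0265 -0.0001  0.8914  1.065 ]
shift [ -20.1828 -434.0357   29.3715] then turn [-0.0017  0.0029 -0.0707]
```

View pics/s1.png

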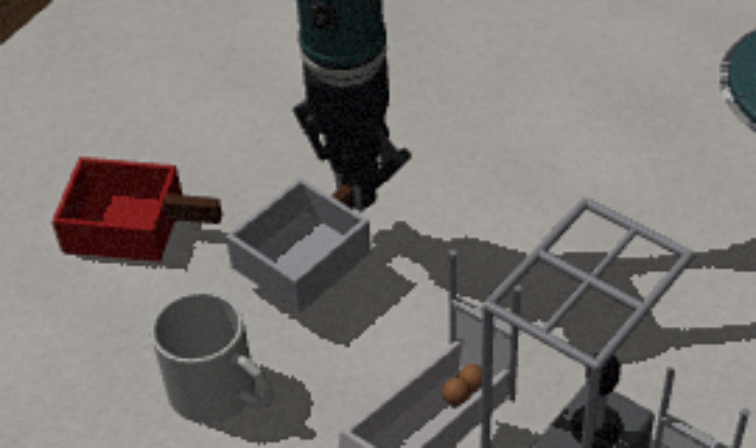

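The tray is held level by its handle, at about (300,240) in the crop, with the mug and the red tray untouched. Next I carry it over at a raised height, in front of the console.

```bash
python3 -m jog '[[-20,0,-28,0,0,0,0],[-20,0,-28,0,0,0,0],[-11,-52,0,0,0,0,0],[-11,-52,0,0,0,0,0],[-11,-52,0,0,0,0,0],[-11,-52,0,0,0,0,0],[-11,-52,0,0,0,0,0],[-11,-52,0,0,0,0,0]]'
python3 -m jog '[[-11,-52,0,0,0,0,0],[-10,-50,0,0,0,-0.07,0],[0,0,0,0,0,0,0]]'
python3 -c "
from h import *
delta([*at(D,-.115,.1),.016],D[2])"
```

```text
clock: 5.95
eef_pos: [0.3956, -0.011, 0.1013]
eef_rot: [-0.0, 0.995, -0.099, 0.0]
wrist_force: [0.8, 0.1, -1.7]
gripper_width: 0.0128
finger_force: 60.2
clock: 6.32
eef_pos: [0.3949, 0.0946, 0.1013]
eef_rot: [-0.0, 0.998, -0.06, 0.0]
wrist_force: [0.3, -1.0, -1.3]
gripper_width: 0.0134
finger_force: 60.2
t 6.325 pos [0.3949 0.0946 0.1013] F [ 0.321  -1.0172 -1.2683] w 0.0134 j [ 0.173  -0.1341  2.2822  0.0009  0.9932  1.8643]
shift [107.3668  -9.8052  85.353 ] then turn [-0.0008 -0.0001  0.0054]
```

```bash
python3 -m jog '[[0,-10,40,0,0,0.005,0],[0,0,35,0,0,0,0],[20,0,0,0,0,0,0],[30,0,0,0,0,0,0],[30,0,0,0,0,0,0],[20,0,0,0,0,0,0],[7,0,0,0,0,0,0],[0,0,0,0,0,0,0]]'
python3 - <<'E'
from h import *
delta([*at(D,-.115,.1),.016],D[2])
for c in('scene','top'):
    im=ctrl.capture(c);cv2.imwrite(f'pics/{c}2.png',im[...,::-1])
a=cv2.resize(cv2.imread('pics/scene2.png')[170:370,260:480],None,fx=2.5,fy=2.5)[:, :400*1]
b=cv2.resize(cv2.imread('pics/top2.png')[170:330,200:360],None,fx=2.5,fy=3.125)
a=cv2.resize(cv2.imread('pics/scene2.png')[190:350,300:460],None,fx=2.5,fy=3.125)
cv2.imwrite('pics/both2.png',np.hstack([a,b]))
E
```

```text
clock: 7.32
eef_pos: [0.504, 0.0868, 0.0272]
eef_rot: [-0.0, 0.998, -0.067, 0.001]
wrist_force: [-0.8, 0.2, -1.4]
gripper_width: 0.0129
finger_force: 60.2
t 7.325 pos [0.504  0.0868 0.0272] F [-0.7732  0.2094 -1.3892] w 0.0129 j [ 0.1219  0.1794  2.1264 -0.0001  0.8346  1.8261]
shift [-1.9239 -4.3674 11.1628] then turn [-0.0003 -0.0012 -0.007 ]
```

View pics/both2.png

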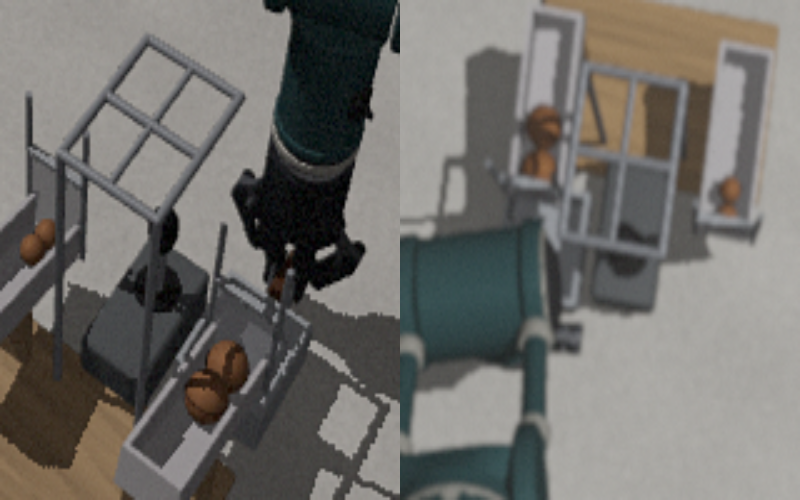

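The tray is under the left outlet. I'll shift it 4 mm left, lower it and release.

```bash
python3 -m jog '[[-2,-4.5,4,0,0,-0.007,0],[0,0,6,0,0,0,0],[0,0,1,0,0,0,0],[0,0,0,0,0,0,30],[0,0,0,0,0,0,45],[0,0,0,0,0,0,45],[0,0,0,0,0,0,45],[0,0,-15,0,0,0,45]]'
python3 -m jog '[[0,0,-40,0,0,0,45],[-10,0,-50,0,0,0,45],[-25,0,-50,0,0,0,0],[-30,0,-50,0,0,0,0],[-30,0,0,0,0,0,0],[0,0,0,0,0,0,0]]'
python3 - <<'E'
from h import *
delta([*at(D,-.115,.1),.2],D[2])
a=ctrl.capture('scene');b=ctrl.capture('top')
a=cv2.resize(a[190:350,300:460],None,fx=2.5,fy=3.125);b=cv2.resize(b[170:330,200:360],None,fx=2.5,fy=3.125)
cv2.imwrite('pics/both3.png',np.hstack([a,b])[...,::-1])
E
```

```text
clock: 8.43
eef_pos: [0.4999, 0.0919, 0.0295]
eef_rot: [0.0, 0.998, -0.063, -0.002]
wrist_force: [-0.2, 0.5, -0.2]
gripper_width: 0.0449
finger_force: 0.0
clock: 9.18
eef_pos: [0.4063, 0.1042, 0.222]
eef_rot: [-0.0, 0.998, -0.062, 0.002]
wrist_force: [0.9, -0.2, -0.3]
gripper_width: 0.0004
finger_force: 0.0
t 9.175 pos [0.4063 0.1042 0.222 ] F [ 0.9195 -0.1924 -0.3381] w 0.0004 j [ 0.1916 -0.2348  2.1268  0.0001  1.2465  1.8867]
shift [97.1559  0.7985 22.2589] then turn [-0.001  -0.003   0.0021]
```

View pics/both3.png

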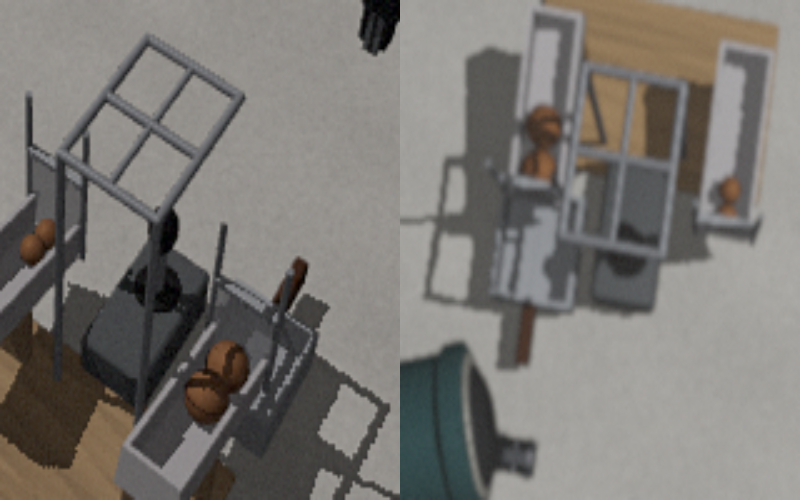

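The tray stands squarely under the left outlet, with its rim at topc-right (495..573, 200..308), and the nuts are unmoved. Now I tilt the tool and stage it to the right of the stick.

```bash
python3 -m jog '[[0,0,0,0,0.175,0,0],[0,0,0,0,0.175,0,0],[0,0,0,0,0.175,0,0],[0,0,0,0,0.175,0,0],[0,0,0,0,0,0,0]]'
python3 -c "
from h import *
delta([*at(D,-.106,-.047),.205],D[2],.7)"
```

```text
clock: 9.9
eef_pos: [0.4037, 0.1036, 0.2152]
eef_rot: [0.023, 0.939, -0.056, 0.339]
wrist_force: [-0.2, 1.2, 0.1]
gripper_width: -0.0002
finger_force: 0.0
t 9.9 pos [0.4037 0.1036 0.2152] F [-0.1515  1.1668  0.0603] w -0.0002 j [ 0.5131 -0.6622  2.5411 -0.5846  0.7644  2.5289]
shift [ 76.0618 147.1657  77.4479] then turn [0.0004 0.0063 0.0071]
```

```bash
python3 -m jog '[[0,30,0,0,0,0,0],[10,30,12,0,0,0,0],[20,30,20,0,0,0,0],[20,30,20,0,0,0,0],[26,27,25,0,0,0,0],[0,0,0,0,0,0,0]]'
python3 - <<'E'
from h import *
delta([*at(D,-.022,-.047),.105],D[2],.7)
a=ctrl.capture('scene');cv2.imwrite('pics/s4.png',cv2.resize(a[150:350,270:470],None,fx=3,fy=3)[...,::-1])
E
```

```text
clock: 10.65
eef_pos: [0.4993, -0.0598, 0.2124]
eef_rot: [0.022, 0.937, -0.063, 0.342]
wrist_force: [0.2, -0.0, -0.9]
gripper_width: -0.0001
finger_force: 0.0
t 10.65 pos [ 0.4993 -0.0598  0.2124] F [ 0.1861 -0.0248 -0.8865] w -0.0001 j [-0.1994 -0.4921  2.4685  0.0983  0.4683  1.4337]
shift [-10.0391  -3.6868 131.9537] then turn [ 0.0027  0.0001 -0.0065]
```

View pics/s4.png

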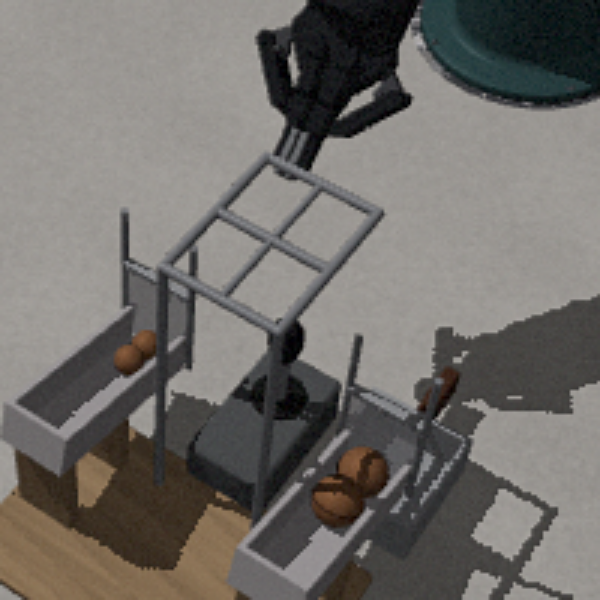

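Tilted tool is in front of the shelf with fingers closed at (290,170) of the crop, and clear of the bars. Now I slide in along the tool axis.

```bash
python3 -m jog '[[-9,-2,20,0,0,-0.006,0],[-1,-1,30,0,0,0,0],[0,0,30,0,0,0,0],[0,0,30,0,0,0,0],[0,0,20,0,0,0,0],[0,0,0,0,0,0,0]]'
python3 - <<'E'
from h import *
delta([*at(D,-.022,.008),.105],D[2],.7)
a=ctrl.capture('scene');cv2.imwrite('pics/s5.png',cv2.resize(a[200:350,290:440],None,fx=4,fy=4)[...,::-1])
E
```

```text
clock: 11.45
eef_pos: [0.572, -0.0614, 0.1034]
eef_rot: [0.022, 0.938, -0.056, 0.341]
wrist_force: [-0.3, 0.0, -0.2]
gripper_width: 0.0
finger_force: 0.0
t 11.45 pos [ 0.572  -0.0614  0.1034] F [-0.2771  0.0028 -0.1531] w 0.0 j [-0.167  -0.1152  2.4444  0.2364  0.1192  1.2986]
shift [  5.2365 -50.7684   2.1099] then turn [-0.0018  0.003   0.0063]
```

View pics/s5.png

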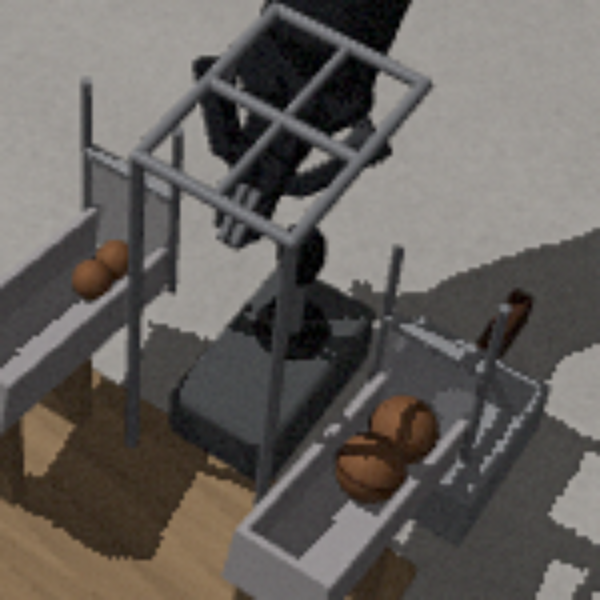

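The fingers at (235,215) are right of and clear of the grip at (305,255). Joint 5 is near its lower end, so I reduce the tilt slightly and then push left.

```bash
python3 -m jog '[[5,0,2,0,-0.05,0,0],[0,0,0,0,-0.05,0,0],[0,-8,0,0,0,0,0],[0,-8,0,0,0,0,0],[0,-8,0,0,0,0,0],[0,-8,0,0,0,0,0],[0,-7,0,0,0,0,0]]'
python3 - <<'E'
from h import *
delta([*at(D,-.022,.008),.105],D[2],.6)
a=ctrl.capture('scene');cv2.imwrite('pics/s6.png',cv2.resize(a[200:350,290:440],None,fx=4,fy=4)[...,::-1])
E
```

```text
clock: 12.38
eef_pos: [0.582, -0.0237, 0.1082]
eef_rot: [0.02, 0.953, -0.057, 0.296]
wrist_force: [2.2, -3.8, -1.0]
gripper_width: -0.0
finger_force: 1.3
t 12.375 pos [ 0.582  -0.0237  0.1082] F [ 2.222  -3.8263 -0.9933] w -0.0 j [-0.0614 -0.0887  2.3626 -0.1403  0.2685  1.7529]
shift [ -1.8449 -12.2468   2.5534] then turn [ 0.0003 -0.0027  0.0067]
```

View pics/s6.png

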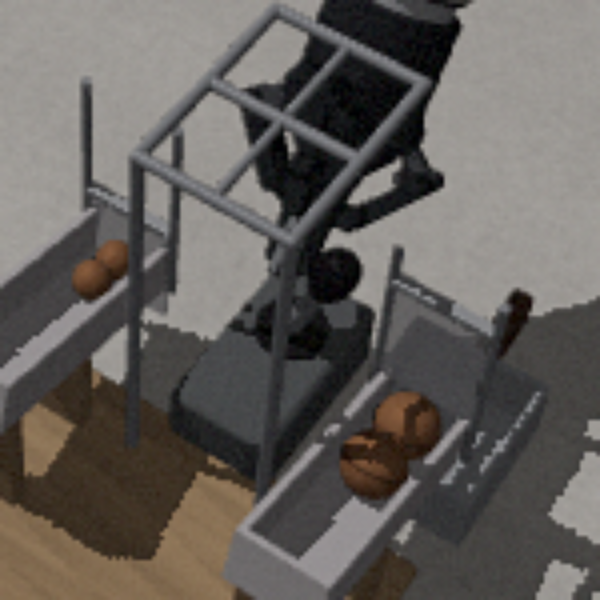

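The stick is leaning and the left gate is rising. I keep pushing to the stop.

```bash
python3 -m jog '[[0,-5,0,0,0,0,0],[0,-4,0,0,0,0,0],[0,-3,0,0,0,0,0],[0,0,0,0,0,0,0]]'
python3 -m jog '[[0,-3,0,0,0,0,0],[0,0,0,0,0,0,0]]'
```

```text
clock: 12.92
eef_pos: [0.5828, -0.0117, 0.106]
eef_rot: [0.02, 0.954, -0.057, 0.295]
wrist_force: [0.3, -3.1, 0.8]
gripper_width: -0.0
finger_force: 1.6
clock: 13.18
eef_pos: [0.5827, -0.0092, 0.1056]
eef_rot: [0.02, 0.954, -0.057, 0.294]
wrist_force: [-0.1, -5.6, -1.6]
gripper_width: 0.0
finger_force: 2.9
```

```bash
python3 -m jog '[[0,-3,0,0,0,0,0],[0,0,0,0,0,0,0],[0,0,0,0,0,0,0]]'
python3 -m jog '[[0,0,0,0,0,0,0],[0,0,0,0,0,0,0],[0,0,0,0,0,0,0],[0,0,0,0,0,0,0],[0,0,0,0,0,0,0],[0,0,0,0,0,0,0],[0,0,0,0,0,0,0],[0,0,0,0,0,0,0]]'
python3 - <<'E'
from h import *
a=ctrl.capture('scene');b=ctrl.capture('top')
a=cv2.resize(a[200:350,290:440],None,fx=4,fy=4);b=cv2.resize(b[180:300,220:260],None,fx=5,fy=5)
cv2.imwrite('pics/s7.png',np.hstack([a,b])[...,::-1])
E
```

```text
clock: 13.55
eef_pos: [0.5828, -0.0085, 0.1055]
eef_rot: [0.021, 0.954, -0.058, 0.294]
wrist_force: [-0.5, -20.5, 1.4]
gripper_width: -0.0002
finger_force: 9.3
clock: 14.55
eef_pos: [0.5828, -0.0085, 0.1055]
eef_rot: [0.021, 0.954, -0.058, 0.294]
wrist_force: [0.1, -19.5, -0.0]
gripper_width: -0.0003
finger_force: 9.3
```

View pics/s7.png

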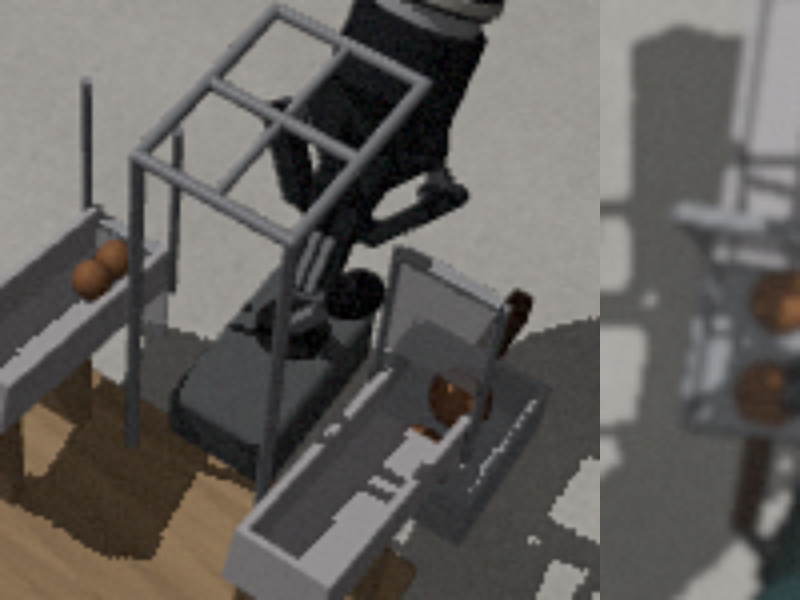

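At the stop (20 N) for over a second. Both walnuts are in the tray (top crop, (780,300) and (765,390)), and the hazelnuts are still in their lane. I'm now letting the stick come back gently and withdrawing. That was my last picture: I count 11, one over the limit, so I'll use the networks for the remaining checks.

```bash
python3 -m jog '[[0,6,0,0,0,0,0],[0,8,0,0,0,0,0],[0,8,0,0,0,0,0],[0,8,0,0,0,0,0],[0,8,0,0,0,0,0],[0,8,0,0,0,0,0],[0,8,0,0,0,0,0],[0,8,0,0,0,0,0]]'
python3 -m jog '[[0,0,-15,0,0,0,0],[0,0,-30,0,0,0,0],[0,0,-30,0,0,0,0],[0,0,-30,0,0,0,0],[0,0,-30,0,0,0,0],[0,30,0,0,0,0,0],[0,40,0,0,0,0,0],[0,40,0,0,0,0,0]]'
python3 - <<'E'
from h import *
np.set_printoptions(precision=3,suppress=True)
for c in('scene','top'):
    ctrl.capture(c)
    for n in('walnut1_center','walnut2_center','hazelnut1_center','stick_top','tray','basil','canister','mug'):
        print(c,n,[(np.round(r['centre']).tolist(),round(r['p'],2)) for r in ctrl.look_for(n,c)][:3])
    print('tray exp',proj(c,[*at(D,-.035,.1),.03]),'stick upright',proj(c,[*at(D,-.03,0),.128]),'tilt.55',proj(c,[*at(D,-.03,.038),.117]))
E
```

```text
clock: 15.65
eef_pos: [0.5759, -0.0671, 0.106]
eef_rot: [0.019, 0.954, -0.057, 0.295]
wrist_force: [0.1, 0.2, 0.1]
gripper_width: -0.0001
finger_force: 0.0
clock: 16.65
eef_pos: [0.4871, -0.1673, 0.2184]
eef_rot: [0.019, 0.953, -0.056, 0.295]
wrist_force: [0.6, 0.8, -0.1]
gripper_width: -0.0001
finger_force: 0.0
scene walnut1_center []
scene walnut2_center []
scene hazelnut1_center []
scene stick_top [([517.0, 319.0], 0.68), ([339.0, 316.0], 0.38), ([503.0, 391.0], 0.29)]
scene tray [([414.0, 311.0], 0.87), ([340.0, 314.0], 0.7), ([195.0, 204.0], 0.57)]
scene basil [([520.0, 316.0], 0.97)]
scene canister [([505.0, 388.0], 0.78)]
scene mug [([223.0, 260.0], 0.8), ([413.0, 308.0], 0.61)]
tray exp [[398.433 305.319]] stick upright [[364.396 261.694]] tilt.55 [[378.316 272.437]]
top walnut1_center [([252.0, 259.0], 0.63)]
top walnut2_center []
top hazelnut1_center []
top stick_top [([291.0, 244.0], 0.42)]
top tray [([248.0, 255.0], 0.84), ([483.0, 267.0], 0.72), ([157.0, 207.0], 0.33)]
top basil [([152.0, 257.0], 0.67), ([297.0, 207.0], 0.37)]
top canister [([154.0, 206.0], 0.77)]
top mug [([416.0, 215.0], 0.85)]
tray exp [[254.692 248.061]] stick upright [[289.245 246.447]] tilt.55 [[274.771 244.923]]
```

```bash
python3 - <<'E'
from h import *
b=ctrl.capture('top');hsv=cv2.cvtColor(b,cv2.COLOR_RGB2HSV);m=cv2.inRange(hsv,(3,90,40),(18,255,255))
n,_,st,ce=cv2.connectedComponentsWithStats(m[180:300,225:350].copy())
for s,c in zip(st[1:],ce[1:]):
    if s[4]>8: print(s[4],c+[225,180])
a=ctrl.capture('scene');o=cv2.imread('pics/scene0.png')[...,::-1]
d=cv2.absdiff(a,o).max(2)
for k,(u0,u1,v0,v1) in dict(stick=(355,372,250,300),haz=(300,325,255,280),basil=(490,555,285,355),can=(472,536,353,420),mug=(203,247,234,280)).items(): print(k,(d[v0:v1,u0:u1]>40).mean().round(3))
E
```

```text
707 [306.29561528 185.58557284]
183 [284.41530055 203.53005464]
122 [296.16393443 208.52459016]
55 [275.54545455 209.94545455]
20 [274.95 222.2 ]
57 [331.61403509 232.03508772]
92 [256.89130435 240.2826087 ]
94 [253.80851064 258.07446809]
47 [249.68085106 276.61702128]
stick 0.0
haz 0.0
basil 0.0
can 0.0
mug 0.024
```

The walnuts are in the tray at (257,240) and (254,258). The stick is upright again, and the hazelnuts and bystanders are unchanged.

```bash
python3 -c "
from plant import ctrl
print(ctrl.job_done())"
```

```text
the job is handed in; nothing more can be done
None
```

The job is handed in: both walnuts are in the aluminium tray under the left outlet, the stick is upright again, and the hazelnuts, basil, canister and mug were left alone; I viewed 11 pictures, one over the limit of 10.

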